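Load the UV cabinet with hand grips and set its dose

ROBOT

A 7-joint arm with a two-finger parallel gripper is mounted at the origin on the work surface. World frame = base frame: x ahead of the robot, y to its left, z up, the work surface at z = 0. Lengths are in m, angles in rad, forces in N, time in s.
With the tool pointing down it reaches from about 0.425 to 0.875 m from the base axis. Payload 4.7 kg.
Tool frame: the origin (TCP) lies between the finger pads; the fingertips stand 19 mm ahead of it and the grasp point (between the pads) is the TCP (ctrl.tip_extent is the distance from the TCP to the fingertips, in m); z points along the fingers, y is the line along which they close (so a half turn about z gives the same grasp; the last joint's range is limited). The gripper opens to 87 mm and grips with 3 to 60 N. Pads are 19 mm wide; open, the fingers measure 117 mm over their backs; the gripper's body (75 mm by 190 mm) begins 51 mm behind the grasp point.
Start: joints at [0.014, 0.321, -0.07, 1.45, 0.023, 1.371, -0.057], TCP at [0.65, -0, 0.242] pointing down, gripper open.
Joint ranges: [-2.86, 2.86], [-0.3, 2.09], [-1.38, 1.24], [0.06, 2.45], [-1.56, 4.7], [0.09, 2.05], [-2.69, 2.69]. Speed limits (rad/s): [2.57, 2.57, 3.14, 3.14, 3.14, 3.14, 3.14].

INTERFACE

Orientations are given as a rotation vector (axis times angle).
In Python, from bench import ctrl gives the robot as it stands.
- The arm moves only by the shell command python3 -m crank 'ROWS' [OPENING] [FORCE]. ROWS is JSON, a list of rows, each an object of numbers: "tx", "ty", "tz": the shift along the tool's x, y, z in mm; "turn": the turn about the tool's z in units of 5 degrees (1.0 is 5 degrees). In form: [{"tx": .., "ty": .., "tz": .., "turn": ..}, ...]. A call has 1 to 5 rows; each row is the pose to reach, as a shift and turn from the pose commanded when the call began, along the tool's axes at that moment; what a row does not reach only later rows make up. A row lasts 1/8 s, in which the tool goes at most 62.5 mm and 10.7 degrees, less where a joint would pass 70% of its speed; a pose out of reach is approached as far as the arm can. A call with a gripper value outside its range is refused whole. OPENING is the finger opening in mm, from 0 to 87, set as the call begins (- or left out, the last holds). The fingers move at their own pace and stop on an object; FORCE is the grip in N (left out, the last holds). Time passes only in rows, so rows that repeat a pose let the fingers close. It gives the time, the measured TCP pose, the force, the opening and the grip force at its end, in the units of the state.
- ctrl.get_state(): the state, without advancing time (a new reading comes with each control period).
- ctrl.get_image(name): name is "scene" or "side" or "wrist"; returns (picture, depth): 400x640x3 uint8, red, green, blue; 400x640 float32, m along the optical axis (not along the pixel's ray), 0 where there is no reading.
- ctrl.camera_model(name): a dict with "intrinsics" (3x3 intrinsics, pixels), "origin" and "orientation" of the camera in the world. Camera axes: x right, y down, z forward; pixel columns grow to the right and rows downward; lengths in m; the calibration is good to about 2 mm. The wrist camera is an equidistant fisheye: a pixel r from the principal point sees the ray r / f radians off the axis. A picture is of the moment at which its call begins: read the wrist's pose just before it. camera_model takes no time and is no camera call; for the wrist camera it gives the pose at the moment of the call.
- ctrl.close_job(): hands the job in; it is judged then, once.
Trained networks look in the newest picture that a camera, given by its name, has taken for a name from the list of things; names that differ only in an ending like _2 or _b are one class to them, and where a whole thing is asked for, a point or a joint stands for the part that bears it (a point fixed in the world has none). Each returns a list of dicts, best first, with "confidence" (0 to 1); they miss things now and then, are a little off and sometimes report something else, mostly with a low value. They report only what shows in the picture. A call takes as long as a camera call.
- ctrl.recognise(camera, query): "xyz" ([x, y, z] in m, in world coordinates, good to about 4 mm: the middle of the surface that is visible of it).
- ctrl.mark_of(camera, query): "xyz" ([x, y, z] in m, in world coordinates, good to about 4 mm: a listed point, or the origin of a listed thing).
The state is a dict: "time": time; "joint_positions": joint angles; "qd": joint speeds; "joint_torque": joint torques, N m; "position": TCP position; "tool_rot": TCP orientation; "ft_force": force on the tool from outside, world axes, zero at the start; "torque": the same for the moment, N m; "grip_width": opening from 0.0 (shut) to 1.0 (fully open); "grip_force": force on a finger pad.
Only numpy, scipy, OpenCV 4.12 (cv2) and the standard library are available. Lean on these libraries where they do the work, as an engineer would, in place of code of your own. Each camera call takes 0.05 s, during which the arm holds its last target. There are 200 camera calls.

TASK

Load the UV cabinet: lift its glass sash all the way up, draw the steel tray right out by its wire bail, and lay every steel hand grip that is on the cart flat on the tray, side by side in one layer. Then push the tray fully home, gently lower the sash until it is shut, and only when it is shut slide the brass dose slider on the roof to the one long tick. Leave the coil machine and the capacitor where they are.

Things in the scene. Friction and masses are not known exactly. Their poses are not given: they have to be found in the camera images.
- cabinet: White bench UV cabinet, fixed, 300 mm wide (its y), 205 deep, roof 125 above the cart; two sash channels at y = +-150 mm, 214 high. Origin: on the cart top under the middle of the sash plane (x = 0). +x points into the cabinet, so the tray comes out to -x; z up. On the roof: dose console at x = 56 to 134 mm, y = -70 to 110, top 145 high; behind it a ballast housing 153 high.
- sash (a joint): Height of the sash in m: 0 shut, 0.075 fully up (stop). A framed glass pane 12 mm thick, 80 mm high, its lower edge 42 mm above the cart when shut, sliding vertically in the channels. Friction holds it wherever it is left; lifting takes about 13 N, lowering about 3 N, plus a little with speed.
- sash_bar (a point): Middle of the sash's lift bar: round steel, 12 mm thick, 130 mm long along the cabinet's y, 38 mm above the sash's top edge and in its plane, on two 10 mm stems 55 mm either side of the middle. 160 mm above the cart when shut, 235 mm when fully up. Free in front, behind and above: pinch it from straight above between the stems.
- tray (a joint): How far the tray is drawn out in m: 0 fully home, 0.16 fully out (stop), moving along the cabinet's -x. About 2.5 N of friction; it stays where it is left.
- tray_pull (a point): Middle of the tray's wire bail: 10 mm round bar, 100 mm long along the cabinet's y, 34 mm above the cart, 85 mm in front of the sash plane when the tray is home; moves with the tray. A 10 mm rod runs back to the tray front from each end. It sticks out in front even when the sash is shut; can be pinched from straight above.
- tray_floor (a point): Middle of the tray's floor, upper face, 26 mm above the cart; moves with the tray, axes as the cabinet's. Floor from x = -74 to 81 mm and y = -125 to 125, with a 14 mm high lip all round. With the tray fully out, x = -74 lies 149 mm in front of the sash plane and x = +75 under the raised sash (lower edge 117 mm high): parts set down about x = -15 leave a vertical gripper clear of it.
- dose (a joint): Position of the brass dose slider in m along the cabinet's +y: 0 at the stop of the blank off band (starts at 0 to 0.02), 0.10 at the other stop; the long tick is at 0.07, small ticks every 0.01 from 0.03. About 2 N of friction, stays where it is left.
- dose_grip (a point): Grip point on the brass dose slider: a block 30 mm along the cabinet's x, 24 mm along y, 36 mm high, top 186 mm above the cart, riding a steel rail (10 mm wide, top 151 mm above the cart) along the cabinet's y. This point is on its middle line, 176 mm above the cart. A black line across its top is its pointer.
- dose_mark (a point): Where dose_grip stands when the slider's pointer is on the long tick (the only tick that runs over the console on both sides of the rail).
- handgrip1: Steel hand grip, one of up to four alike (absent if None from the start): an eight-sided barrel, 28 mm across the flats, 60 mm long with short round collars of 23 mm diameter (the last 6 mm at each end) and a dark bore, about 110 g, lying on a flat. Origin: the middle of its axis, 14 mm above what it lies on; its x runs along the barrel.
- handgrip2: Steel hand grip, one of up to four alike (absent if None from the start): an eight-sided barrel, 28 mm across the flats, 60 mm long with short round collars of 23 mm diameter (the last 6 mm at each end) and a dark bore, about 110 g, lying on a flat. Origin: the middle of its axis, 14 mm above what it lies on; its x runs along the barrel.
- handgrip3: Steel hand grip, one of up to four alike (absent if None from the start): an eight-sided barrel, 28 mm across the flats, 60 mm long with short round collars of 23 mm diameter (the last 6 mm at each end) and a dark bore, about 110 g, lying on a flat. Origin: the middle of its axis, 14 mm above what it lies on; its x runs along the barrel.
- handgrip4: Steel hand grip, one of up to four alike (absent if None from the start): an eight-sided barrel, 28 mm across the flats, 60 mm long with short round collars of 23 mm diameter (the last 6 mm at each end) and a dark bore, about 110 g, lying on a flat. Origin: the middle of its axis, 14 mm above what it lies on; its x runs along the barrel.
- coil_machine: Bystander: matte black coil tattoo machine standing on its base, about 90 x 30 mm, 71 mm high. Origin: middle of its underside.
- capacitor: Bystander: fat blue capacitor, standing upright, 36 mm in diameter, 57 mm high. Origin: middle of its underside.

How it is judged:
On the way, in this order (a step that is already met when the one before it is completed fails the run):
1. the sash is raised fully (within 7 mm of the top) (value of joint sash above 0.068 m), for 0.2 s.
2. the tray is drawn right out (within 10 mm of its stop) under the raised sash (value of joint sash above 0.068 m and value of joint tray above 0.15 m), for 0.2 s.
3. all the hand grips lie on the floor of the drawn-out tray (x of handgrip1 in the frame of tray_floor between -0.082 and 0.082 m and y of handgrip1 in the frame of tray_floor between -0.125 and 0.125 m and z of handgrip1 in the frame of tray_floor between 0.009 and 0.02 m and x of handgrip2 in the frame of tray_floor between -0.082 and 0.082 m and y of handgrip2 in the frame of tray_floor between -0.125 and 0.125 m and z of handgrip2 in the frame of tray_floor between 0.009 and 0.02 m and x of handgrip3 in the frame of tray_floor between -0.082 and 0.082 m and y of handgrip3 in the frame of tray_floor between -0.125 and 0.125 m and z of handgrip3 in the frame of tray_floor between 0.009 and 0.02 m and x of handgrip4 in the frame of tray_floor between -0.082 and 0.082 m and y of handgrip4 in the frame of tray_floor between -0.125 and 0.125 m and z of handgrip4 in the frame of tray_floor between 0.009 and 0.02 m and linear speed of each of handgrip1, handgrip2, handgrip3, handgrip4 below 0.02 m/s and value of joint tray above 0.13 m), for 0.2 s.
4. the loaded tray is pushed home with the sash still up (value of joint tray below 0.006 m and value of joint sash above 0.045 m), for 0.2 s.
5. the sash is lowered shut (value of joint sash below 0.005 m), for 0.2 s.
6. the dose slider is at the long tick (value of joint dose between 0.066 and 0.074 m), for 0.2 s.
At the end, for the whole second after the job is handed in: The sash is shut (within 5 mm), the tray home (within 6 mm), the dose slider on the long tick (within 4 mm), and every hand grip on the cart at the start lies at rest on the tray's floor, lying flat inside the lip, none on top of another (its axis 9 to 20 mm above the floor) (all of step 6 and value of joint sash below 0.005 m and value of joint tray below 0.006 m and x of handgrip1 in the frame of tray_floor between -0.082 and 0.082 m and y of handgrip1 in the frame of tray_floor between -0.125 and 0.125 m and z of handgrip1 in the frame of tray_floor between 0.009 and 0.02 m and x of handgrip2 in the frame of tray_floor between -0.082 and 0.082 m and y of handgrip2 in the frame of tray_floor between -0.125 and 0.125 m and z of handgrip2 in the frame of tray_floor between 0.009 and 0.02 m and x of handgrip3 in the frame of tray_floor between -0.082 and 0.082 m and y of handgrip3 in the frame of tray_floor between -0.125 and 0.125 m and z of handgrip3 in the frame of tray_floor between 0.009 and 0.02 m and x of handgrip4 in the frame of tray_floor between -0.082 and 0.082 m and y of handgrip4 in the frame of tray_floor between -0.125 and 0.125 m and z of handgrip4 in the frame of tray_floor between 0.009 and 0.02 m and linear speed of each of handgrip1, handgrip2, handgrip3, handgrip4 below 0.02 m/s); the robot touches nothing.
It fails at once if the dose slider is moved out of its off band while the sash is open (value of joint each of dose, sash above 0.03 m).
It fails at once if the sash is slammed (lowered faster than 0.3 m/s) (velocity of joint sash below -0.3 m/s).
It fails at once if the coil machine or the capacitor is pushed aside more than 25 mm (distance of any of coil_machine, capacitor from where it was at the start of the episode above 0.025 m).
Of handgrip1, handgrip2, handgrip3, handgrip4 only 2 to 4 are there at a start; the rules pass over those that are not, and their reading is None.
At some moment in a run one of handgrip1, handgrip2, handgrip3, handgrip4 may be knocked a few centimetres aside while the robot is not near it.
Once in a run the grip may slacken for a moment while it holds something.
It also fails if it takes over 210 s, if anything falls off the work surface, if the arm or the gripper's body presses on something with over 40 N, if the wrist force passes 120 N, or if a joint passes its speed limit or range.

## Working session

There is one attempt and no reset: what is moved stays moved. The work goes in short steps, Python scripts to look and compute and a shell command to move; the robot and the scene stay as the last step left them, time stands still between calls to the robot, and variables do not carry over. Pictures are saved under pics/ and viewed, at most 14 in all, crops included, and the job is handed in when it is done.

```bash
mkdir -p pics; ls; cat > h.py <<'E'
import numpy as np, cv2
from bench import ctrl
from scipy.spatial.transform import Rotation as R
def snap(cam,name=None):
    m=ctrl.camera_model(cam); p,d=ctrl.get_image(cam)
    if name: cv2.imwrite('pics/'+name,p[:,:,::-1])
    return m,p,d
def find(cam,names,fn='mark_of'):
    for n in names:
        for r in getattr(ctrl,fn)(cam,n)[:5]:
            print(cam,n,np.round(r['xyz'],4),round(r['confidence'],2))
def togo(target):
    s=ctrl.get_state(); r=R.from_rotvec(s['tool_rot'])
    return np.round(1000*r.inv().apply(np.array(target)-s['position']),1)
E
python3 - <<'E'
from h import *
s=ctrl.get_state(); print(s['position'],R.from_rotvec(s['tool_rot']).as_matrix().round(3),s['time'])
for c in ['scene','side']:
    m=snap(c,c+'0.png')[0]; print(c,m['intrinsics'][0],m['origin'],np.round(m['orientation'],3))
    find(c,['cabinet','sash_bar','tray_pull','tray_floor','dose_grip','dose_mark','handgrip1','coil_machine','capacitor'])
E
```

```text
pics
[ 6.49479407e-01 -6.43018479e-05  2.40477180e-01] [[-0.     1.    -0.002]
 [ 1.     0.    -0.   ]
 [-0.    -0.002 -1.   ]] 0.0
scene [500.94272379   0.         328.87856377] [1.5516052  0.21838711 0.94944759] [-1.531 -1.929  0.879]
scene cabinet [0.5199 0.2157 0.0023] 0.58
scene sash_bar [0.5131 0.2164 0.1685] 0.78
scene tray_pull [0.5202 0.134  0.0357] 0.67
scene dose_grip [0.5253 0.3137 0.1783] 0.6
scene dose_mark [0.4659 0.3058 0.174 ] 0.68
scene dose_mark [ 0.4507 -0.2164  0.0143] 0.36
scene handgrip1 [ 0.6031 -0.3596  0.0103] 0.77
scene handgrip1 [ 0.4514 -0.2184  0.0147] 0.66
scene coil_machine [ 0.7522 -0.2441 -0.0034] 0.73
scene capacitor [ 0.7611 -0.1464 -0.0016] 0.55
side [481.84877012   0.         318.93620173] [ 0.55647214 -0.90920431  0.6619978 ] [-2.107  0.054 -0.059]
side cabinet [0.52   0.2211 0.0014] 0.65
side sash_bar [0.5156 0.2175 0.1715] 0.79
side tray_pull [0.5255 0.1285 0.0341] 0.61
side tray_pull [0.516  0.2254 0.0046] 0.44
side tray_floor [0.4688 0.306  0.1749] 0.18
side dose_grip [0.523  0.3149 0.1763] 0.48
side dose_mark [0.4709 0.3073 0.1734] 0.71
side handgrip1 [ 0.453  -0.2254  0.0117] 0.93
side handgrip1 [ 0.6052 -0.3584  0.0168] 0.89
side coil_machine [ 0.7585 -0.2457 -0.0017] 0.7
side capacitor [ 0.7618 -0.1465  0.0039] 0.65
```

View pics/scene0.png

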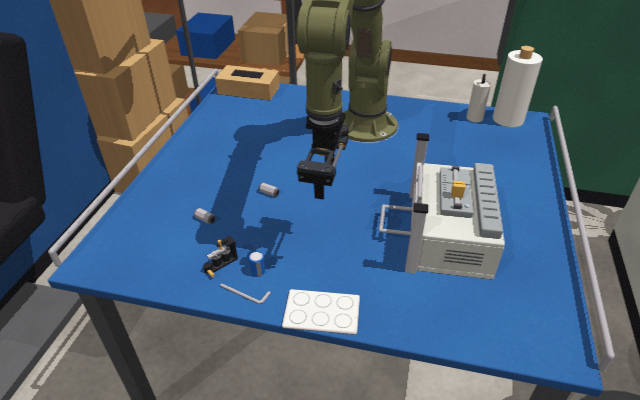

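View pics/side0.png

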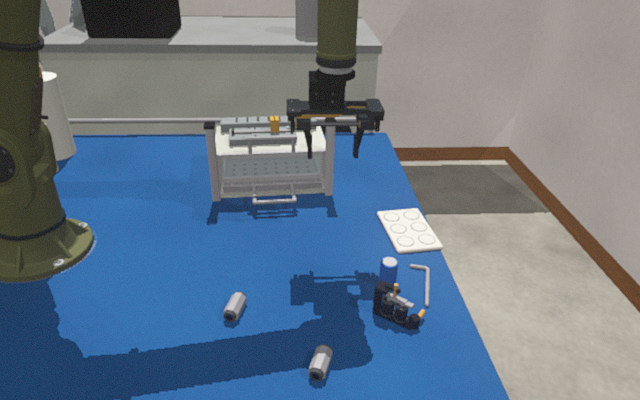

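Two hand grips show (scene (204,215), (269,189)); the cabinet's +x is roughly world +y, with a small yaw. I'll measure that yaw and the grip axes from depth.

```bash
cat >> h.py <<'E'
def cloud(cam):
    m,p,d=snap(cam); K=np.array(m['intrinsics']); v,u=np.indices(d.shape)
    P=np.stack([(u-K[0,2])*d/K[0,0],(v-K[1,2])*d/K[1,1],d],-1)
    o=np.array(m['orientation'],float)
    Rm=R.from_rotvec(o) if o.size==3 else R.from_matrix(o)
    W=Rm.apply(P.reshape(-1,3))+np.array(m['origin'])
    k=d.ravel()>0
    return W[k],p.reshape(-1,3)[k]
def pick(W,lo,hi): return W[((W>lo)&(W<hi)).all(1)]
def line(Q):
    c=np.median(Q[:,:2],0); ext=(Q.max(0)+Q.min(0))/2
    vx,vy,x,y=cv2.fitLine(Q[:,:2].astype(np.float32),cv2.DIST_HUBER,0,.001,.001).ravel()
    return len(Q),'med',np.round(Q.mean(0),4),'mid',np.round(ext,4),'ang',round(np.degrees(np.arctan2(vy,vx)),1),'zmax',round(Q[:,2].max(),4)
E
python3 - <<'E'
from h import *
for c in ['scene','side']:
    W,_=cloud(c)
    for n,lo,hi in [('bar',(.44,.17,.152),(.60,.26,.18)),('chA',(.3,.15,.2),(.45,.3,.225)),('chB',(.6,.15,.2),(.75,.3,.225)),
      ('bail',(.45,.09,.028),(.60,.15,.05)),('roofslider',(.4,.27,.175),(.6,.36,.2)),('ballast',(.3,.34,.148),(.75,.45,.158)),
      ('g1',(.56,-.41,.012),(.65,-.31,.04)),('g2',(.4,-.27,.012),(.5,-.17,.04))]:
        Q=pick(W,lo,hi)
        if len(Q)>5: print(c,n,*line(Q))
E
```

```text
scene bar 162 med [0.5277 0.2185 0.1702] mid [0.5182 0.2186 0.164 ] ang 4.3 zmax 0.1755
scene chA 98 med [0.3726 0.2071 0.2093] mid [0.3681 0.2072 0.208 ] ang 84.0 zmax 0.2155
scene chB 146 med [0.6707 0.2289 0.2099] mid [0.6672 0.2287 0.2072] ang 74.4 zmax 0.2143
scene bail 132 med [0.5236 0.135  0.035 ] mid [0.5249 0.1368 0.0352] ang 1.6 zmax 0.0423
scene roofslider 102 med [0.5271 0.3132 0.1818] mid [0.5244 0.3133 0.1807] ang 82.4 zmax 0.1862
scene ballast 1216 med [0.5194 0.3902 0.1506] mid [0.5081 0.3833 0.1522] ang 4.0 zmax 0.1565
scene g1 174 med [ 0.6128 -0.3542  0.0213] mid [ 0.6087 -0.3559  0.0208] ang 73.0 zmax 0.0292
scene g2 147 med [ 0.4599 -0.216   0.0211] mid [ 0.4585 -0.2171  0.0212] ang 76.9 zmax 0.0301
side bar 275 med [0.515  0.2121 0.1671] mid [0.5155 0.2133 0.1633] ang 4.2 zmax 0.1744
side chA 93 med [0.367  0.1974 0.2085] mid [0.3665 0.2017 0.2064] ang 68.8 zmax 0.2128
side chB 53 med [0.6636 0.2254 0.2107] mid [0.6641 0.2267 0.2091] ang -73.3 zmax 0.2127
side bail 192 med [0.519  0.1279 0.034 ] mid [0.5205 0.1342 0.0339] ang 3.1 zmax 0.0397
side roofslider 60 med [0.5216 0.3042 0.1813] mid [0.5214 0.3101 0.1802] ang -74.8 zmax 0.1854
side ballast 397 med [0.4621 0.3791 0.1502] mid [0.5033 0.383  0.1513] ang 3.0 zmax 0.1545
side g1 539 med [ 0.6053 -0.365   0.0225] mid [ 0.6057 -0.3611  0.0204] ang 68.9 zmax 0.0287
side g2 392 med [ 0.4529 -0.2268  0.0218] mid [ 0.452  -0.221   0.0203] ang 69.4 zmax 0.0286
```

```bash
python3 -m crank '[{"tx":50,"ty":-30,"tz":-20,"turn":2},{"tx":100,"ty":-60,"tz":-30,"turn":4},{"tx":150,"ty":-90,"tz":-30,"turn":6},{"tx":200,"ty":-120,"tz":-30,"turn":8},{"tx":218,"ty":-132,"tz":-30,"turn":10}]' 87 20
python3 -m crank '[{"turn":2},{"turn":4},{"turn":6},{"turn":7.2},{"turn":7.2}]'
cat >> h.py <<'E'
yaw=np.radians(4); O=np.array([.5175,.2165,0]); C=np.array([[-np.sin(yaw),-np.cos(yaw),0],[np.cos(yaw),-np.sin(yaw),0],[0,0,1.]])
def w(x,y,z): return O+C@np.array([x,y,z])
def st():
    s=ctrl.get_state(); r=R.from_rotvec(s['tool_rot']).as_matrix()
    print('pos',np.round(s['position'],4),'cab',np.round(C.T@(s['position']-O),4),'ytool deg',round(np.degrees(np.arctan2(r[1,1],r[0,1])),1),'zt',r[:,2].round(3),'w',round(s['grip_width']*87,1),'gf',round(s['grip_force'],1),'F',np.round(s['ft_force'],1),'t',round(s['time'],2))
E
python3 - <<'E'
from h import *
snap('wrist','w1.png'); find('wrist',['sash_bar','dose_grip','dose_mark','tray_pull'])
snap('scene'); find('scene',['sash_bar'])
st(); print(togo(w(0,0,.168)))
E
```

```text
time: 1.72
position: [0.5154, 0.2225, 0.272]
tool_rot: [-2.95, -1.075, -0.001]
ft_force: [1.1, 0.0, -0.7]
grip_width: 0.997
grip_force: 0.0
wrist sash_bar [0.52   0.2177 0.17  ] 0.81
wrist dose_grip [0.5246 0.315  0.1711] 0.9
wrist dose_mark [0.4693 0.3112 0.177 ] 0.87
wrist tray_pull [0.5226 0.1342 0.035 ] 0.62
scene sash_bar [0.513  0.216  0.1672] 0.67
pos [0.5191 0.216  0.2714] cab [-0.0006 -0.0016  0.2714] ytool deg -50.1 zt [ 0.    -0.001 -1.   ] w 87.2 gf 0.0 F [ 0.4 -0.5  0.2] t 2.08
[ -0.9  -1.5 103.4]$[0]: bad value
```

View pics/w1.png

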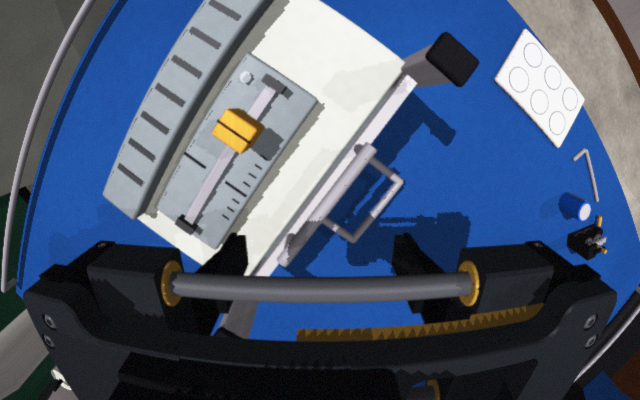

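The wrist view shows the lift bar (330,205), slider (237,130) and bail (375,190), all consistent with the estimates. The second call was refused because its rows omitted keys.

```bash
python3 -m crank '[{"tx":0,"ty":0,"tz":0,"turn":2},{"tx":0,"ty":0,"tz":0,"turn":4},{"tx":0,"ty":0,"tz":0,"turn":6},{"tx":0,"ty":0,"tz":0,"turn":7.2},{"tx":0,"ty":0,"tz":0,"turn":7.2}]' 40
python3 - <<'E'
from h import *
snap('wrist'); find('wrist',['sash_bar','dose_grip','dose_mark','tray_pull'])
st(); print(togo(w(0,0,.168)))
E
```

```text
time: 2.7
position: [0.5187, 0.2166, 0.2714]
tool_rot: [3.139, 0.109, -0.0]
ft_force: [-0.7, -0.0, 0.7]
grip_width: 0.523
grip_force: 0.0
wrist sash_bar [0.5149 0.219  0.1706] 0.64
wrist dose_mark [0.4707 0.31   0.1779] 0.75
wrist tray_pull [0.5236 0.1325 0.0336] 0.58
pos [0.5182 0.2177 0.2715] cab [ 0.0011 -0.0008  0.2715] ytool deg -86.0 zt [ 0. -0. -1.] w 40.5 gf 0.0 F [-0.3 -0.3  0.3] t 2.95
[ -0.8   1.1 103.5]
```

```bash
python3 -m crank '[{"tx":0,"ty":1,"tz":40,"turn":0},{"tx":0,"ty":1,"tz":75,"turn":0},{"tx":0,"ty":1,"tz":95,"turn":0},{"tx":0,"ty":1,"tz":105,"turn":0},{"tx":0,"ty":1,"tz":105,"turn":0}]' 40
python3 -m crank '[{"tx":0,"ty":0,"tz":0,"turn":0},{"tx":0,"ty":0,"tz":0,"turn":0},{"tx":0,"ty":0,"tz":0,"turn":0},{"tx":0,"ty":0,"tz":0,"turn":0},{"tx":0,"ty":0,"tz":0,"turn":0}]' 0 50
```

```text
time: 3.58
position: [0.518, 0.2169, 0.1663]
tool_rot: [3.139, 0.11, -0.001]
ft_force: [0.2, 0.1, 0.1]
grip_width: 0.461
grip_force: 0.0
time: 4.2
position: [0.5182, 0.2186, 0.167]
tool_rot: [-3.137, -0.111, -0.002]
ft_force: [0.6, 5.7, -0.6]
grip_width: 0.114
grip_force: 50.0
```

```bash
python3 -m crank '[{"tx":0,"ty":0,"tz":-12,"turn":0},{"tx":0,"ty":0,"tz":-26,"turn":0},{"tx":0,"ty":0,"tz":-40,"turn":0},{"tx":0,"ty":0,"tz":-54,"turn":0},{"tx":0,"ty":0,"tz":-64,"turn":0}]'
python3 -m crank '[{"tx":0,"ty":0,"tz":-3,"turn":0},{"tx":0,"ty":0,"tz":-6,"turn":0},{"tx":0,"ty":0,"tz":-6,"turn":0}]'
python3 - <<'E'
from h import *
st(); W,_=cloud('side'); print(*line(pick(W,(.44,.17,.222),(.60,.26,.25)))); find('side',['sash_bar']);
E
```

```text
time: 4.82
position: [0.5181, 0.2186, 0.2284]
tool_rot: [-3.138, -0.112, 0.001]
ft_force: [5.8, 7.9, -13.2]
grip_width: 0.116
grip_force: 50.0
time: 5.2
position: [0.5181, 0.2186, 0.2331]
tool_rot: [-3.138, -0.112, 0.001]
ft_force: [7.6, 7.5, -16.3]
grip_width: 0.116
grip_force: 50.0
pos [0.5181 0.2186 0.2331] cab [ 0.002  -0.0007  0.2331] ytool deg -85.9 zt [-0.001  0.002 -1.   ] w 10.1 gf 50.0 F [  7.6   7.5 -16.3] t 5.2
339 med [0.5154 0.2087 0.234 ] mid [0.5152 0.2091 0.236 ] ang 3.6 zmax 0.2499
side sash_bar [0.515  0.2159 0.2369] 0.72
```

```bash
python3 -m crank '[{"tx":0,"ty":0,"tz":-3,"turn":0},{"tx":0,"ty":0,"tz":-6,"turn":0},{"tx":0,"ty":0,"tz":-6,"turn":0}]'
python3 - <<'E'
from h import *
st()
E
```

```text
time: 5.68
position: [0.518, 0.2185, 0.2333]
tool_rot: [-3.139, -0.112, 0.007]
ft_force: [16.3, 12.9, -40.3]
grip_width: 0.117
grip_force: 49.9
pos [0.518  0.2185 0.2333] cab [ 0.002  -0.0006  0.2333] ytool deg -85.9 zt [-0.004  0.001 -1.   ] w 10.2 gf 49.9 F [ 16.3  12.9 -40.3] t 5.67
```

```bash
sed -i 's/O=np.array(\[.5175,.2165,0\])/O=np.array([.5174,.2180,0])/' h.py
python3 -m crank '[{"tx":0,"ty":0,"tz":5,"turn":0},{"tx":0,"ty":0,"tz":5,"turn":0},{"tx":0,"ty":0,"tz":5,"turn":0}]' 40
python3 -m crank '[{"tx":0,"ty":0,"tz":-10,"turn":0},{"tx":0,"ty":0,"tz":-40,"turn":0},{"tx":0,"ty":0,"tz":-55,"turn":0},{"tx":0,"ty":20,"tz":-55,"turn":-2},{"tx":0,"ty":60,"tz":-55,"turn":-4}]'
python3 -m crank '[{"tx":0,"ty":10,"tz":0,"turn":-2},{"tx":0,"ty":20,"tz":0,"turn":-4},{"tx":0,"ty":30,"tz":0,"turn":-6},{"tx":0,"ty":30,"tz":0,"turn":-8},{"tx":0,"ty":30,"tz":0,"turn":-10}]' 0
python3 -m crank '[{"tx":0,"ty":0,"tz":0,"turn":-2},{"tx":0,"ty":0,"tz":0,"turn":-4},{"tx":0,"ty":0,"tz":0,"turn":-4}]' 0
python3 - <<'E'
from h import *
snap('wrist','w2.png'); find('wrist',['tray_pull','sash_bar'])
W,_=cloud('side'); print(*line(pick(W,(.45,.09,.028),(.60,.15,.05)))); find('side',['tray_pull','sash_bar'])
st(); print(togo(w(-.058,0,.036)))
E
```

```text
time: 6.05
position: [0.5184, 0.2163, 0.2384]
tool_rot: [3.139, 0.108, 0.001]
ft_force: [1.0, 0.8, -0.0]
grip_width: 0.369
grip_force: 0.0
time: 6.68
position: [0.5221, 0.1584, 0.2934]
tool_rot: [-3.069, -0.668, -0.002]
ft_force: [0.5, -1.3, -0.6]
grip_width: 0.458
grip_force: 0.0
time: 7.3
position: [0.5346, 0.1294, 0.2932]
tool_rot: [2.504, 1.897, 0.001]
ft_force: [0.6, 0.0, 0.3]
grip_width: 0.028
grip_force: 0.0
time: 7.68
position: [0.5345, 0.1296, 0.2931]
tool_rot: [2.145, 2.295, 0.001]
ft_force: [0.1, 0.8, 0.0]
grip_width: 0.006
grip_force: 0.0
wrist tray_pull [0.5201 0.1351 0.035 ] 0.75
wrist sash_bar [0.516  0.2183 0.2377] 0.94
193 med [0.5195 0.128  0.0341] mid [0.5204 0.1335 0.0334] ang 3.6 zmax 0.0387
side tray_pull [0.523  0.1292 0.0339] 0.74
side sash_bar [0.5153 0.2179 0.2352] 0.85
side sash_bar [ 0.7593 -0.1421 -0.0017] 0.16
pos [0.5345 0.1297 0.2927] cab [-0.0892 -0.0109  0.2927] ytool deg 3.9 zt [ 0. -0. -1.] w -0.1 gf 0.0 F [ 0.9 -0.1 -0.7] t 7.97
[ 31.2 -10.9 256.7]
```

View pics/w2.png

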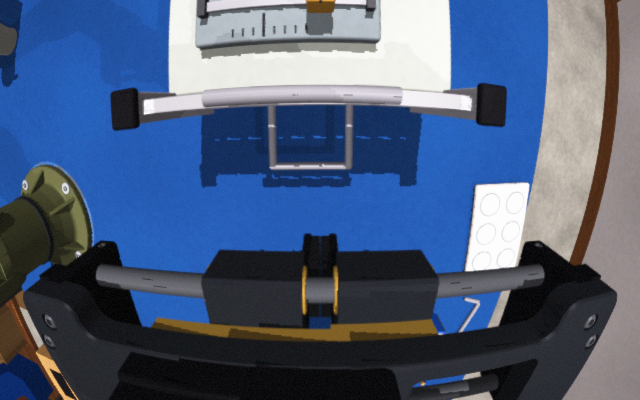

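The bail is at (310,167) and the sash is fully up. I'll check where the wrist camera sits relative to the TCP, for clearance to the sash.

```bash
python3 - <<'E'
from h import *
m=ctrl.camera_model('wrist'); s=ctrl.get_state(); r=R.from_rotvec(s['tool_rot'])
print('cam in tool',r.inv().apply(np.array(m['origin'])-s['position']).round(3), s['joint_positions'])
E
```

```text
cam in tool [ 0.083 -0.    -0.143] [-0.18754855  0.09223635 -0.10620843  1.6215732   0.00996699  1.42816199
 -0.22609366]
```

```bash
python3 - <<'E'
from h import *
m,p,d=snap('scene'); K=np.array(m['intrinsics']); o=np.array(m['orientation'])
Rm=R.from_rotvec(o); wm=ctrl.camera_model('wrist')['origin']; s=ctrl.get_state()['position']
for q in (wm,s):
    c=Rm.inv().apply(np.array(q)-m['origin']); uv=K@c/c[2]; print(uv[:2].round(),c[2].round(3))
    if q is wm: u,v=map(int,uv[:2]); print(d[v-3:v+4:3,u-3:u+4:3].round(3))
cv2.imwrite('pics/crop3.png',cv2.resize(p[40:260,280:500,::-1],(600,600),interpolation=cv2.INTER_CUBIC))
E
```

```text
[431.  87.] 1.092
[[3.695 3.651 3.669]
 [3.608 3.639 3.64 ]
 [3.601 3.6   3.602]]
[388. 139.] 1.195
```

View pics/crop3.png

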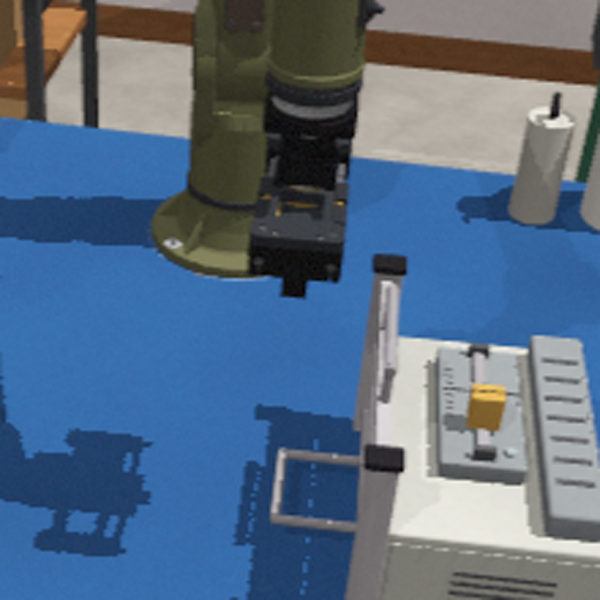

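The camera pixel shows background (depth 3.6 m), so there is no camera housing to collide. I'll lower the closed fingers inside the bail loop.

```bash
python3 -m crank '[{"tx":15,"ty":-11,"tz":50,"turn":0},{"tx":31,"ty":-11,"tz":100,"turn":0},{"tx":31,"ty":-11,"tz":150,"turn":0},{"tx":31,"ty":-11,"tz":200,"turn":0},{"tx":31,"ty":-11,"tz":200,"turn":0}]'
python3 -m crank '[{"tx":0,"ty":0,"tz":25,"turn":0},{"tx":0,"ty":0,"tz":45,"turn":0},{"tx":0,"ty":0,"tz":55,"turn":0},{"tx":0,"ty":0,"tz":55,"turn":0}]'
python3 -m crank '[{"tx":-15,"ty":0,"tz":0,"turn":0},{"tx":-30,"ty":0,"tz":0,"turn":0},{"tx":-50,"ty":0,"tz":0,"turn":0},{"tx":-70,"ty":0,"tz":0,"turn":0},{"tx":-90,"ty":0,"tz":0,"turn":0}]'
python3 - <<'E'
from h import *
st()
E
```

```text
time: 8.65
position: [0.518, 0.1588, 0.0889]
tool_rot: [-2.14, -2.294, 0.012]
ft_force: [0.3, -0.4, 0.7]
grip_width: 0.003
grip_force: 0.0
time: 9.15
position: [0.5221, 0.1601, 0.0386]
tool_rot: [2.143, 2.297, 0.002]
ft_force: [-0.3, 0.1, 0.0]
grip_width: 0.006
grip_force: 0.0
time: 9.78
position: [0.5287, 0.0693, 0.0389]
tool_rot: [2.143, 2.296, 0.004]
ft_force: [1.1, 3.3, 2.7]
grip_width: 0.008
grip_force: 1.6
pos [0.5287 0.0693 0.0389] cab [-0.1492 -0.0009  0.0389] ytool deg 4.0 zt [ 0.003  0.001 -1.   ] w 0.7 gf 1.6 F [1.1 3.3 2.7] t 9.78
```

```bash
python3 -m crank '[{"tx":-20,"ty":0,"tz":0,"turn":0},{"tx":-40,"ty":0,"tz":0,"turn":0},{"tx":-60,"ty":0,"tz":0,"turn":0},{"tx":-75,"ty":0,"tz":0,"turn":0},{"tx":-80,"ty":0,"tz":0,"turn":0}]'
python3 -m crank '[{"tx":-3,"ty":0,"tz":0,"turn":0},{"tx":-6,"ty":0,"tz":0,"turn":0},{"tx":-6,"ty":0,"tz":0,"turn":0}]'
python3 - <<'E'
from h import *
st(); snap('side','s4.png'); find('side',['tray_pull','tray_floor','handgrip1'])
W,_=cloud('side')
print(*line(pick(W,(.57,-.41,.021),(.64,-.31,.04)))); print(*line(pick(W,(.42,-.27,.021),(.48,-.17,.04))))
E
```

```text
time: 10.4
position: [0.5338, -0.0101, 0.0383]
tool_rot: [2.145, 2.295, 0.003]
ft_force: [-0.1, 7.9, 4.8]
grip_width: 0.006
grip_force: 3.7
time: 10.78
position: [0.5338, -0.0102, 0.0383]
tool_rot: [-2.136, -2.298, -0.007]
ft_force: [-0.8, 12.8, 6.8]
grip_width: 0.008
grip_force: 5.9
pos [ 0.5338 -0.0102  0.0383] cab [-0.2288 -0.0005  0.0383] ytool deg 4.2 zt [ 0.     0.006 -1.   ] w 0.7 gf 5.9 F [-0.8 12.8  6.8] t 10.78
side tray_pull [0.5217 0.1422 0.032 ] 0.58
side tray_pull [ 0.5346 -0.0273  0.031 ] 0.55
side tray_pull [0.4702 0.3092 0.173 ] 0.33
side tray_floor [0.5183 0.143  0.029 ] 0.57
side handgrip1 [ 0.6052 -0.3564  0.0177] 0.96
side handgrip1 [0.5169 0.2216 0.0036] 0.67
side handgrip1 [ 0.4535 -0.2215  0.0097] 0.63
365 med [ 0.6053 -0.3627  0.0247] mid [ 0.6059 -0.3589  0.025 ] ang 70.8 zmax 0.0289
238 med [ 0.4526 -0.2232  0.0245] mid [ 0.452  -0.2214  0.0246] ang 72.5 zmax 0.0282
```

```bash
python3 -m crank '[{"tx":18,"ty":0,"tz":0,"turn":0},{"tx":18,"ty":0,"tz":-50,"turn":0},{"tx":18,"ty":0,"tz":-100,"turn":0},{"tx":-30,"ty":-30,"tz":-120,"turn":2},{"tx":-80,"ty":-50,"tz":-120,"turn":4}]' 60 20
python3 - <<'E'
from h import *
st(); print(togo((.454,-.2215,.15)))
E
```

```text
time: 11.65
position: [0.4892, -0.1003, 0.1593]
tool_rot: [2.51, 1.884, 0.002]
ft_force: [0.7, -1.2, -1.1]
grip_width: 0.489
grip_force: 0.0
pos [ 0.4892 -0.1003  0.1593] cab [-0.3155  0.0504  0.1593] ytool deg -16.2 zt [ 0.003 -0.002 -1.   ] w 42.5 gf 0.0 F [ 0.7 -1.2 -1.1] t 11.65
[-1.262e+02  1.000e-01  9.400e+00]
```

```bash
python3 -m crank '[{"tx":-55,"ty":0,"tz":0,"turn":0},{"tx":-105,"ty":0,"tz":0,"turn":0},{"tx":-126,"ty":0,"tz":0,"turn":0},{"tx":-126,"ty":0,"tz":0,"turn":0}]' 60
cat >> h.py <<'E'
def wcloud():
    m,p,d=snap('wrist'); K=np.array(m['intrinsics']); v,u=np.indices(d.shape)
    a=(u-K[0,2])/K[0,0]; b=(v-K[1,2])/K[1,1]; r=np.hypot(a,b)+1e-9
    P=np.stack([np.tan(r)*a/r*d,np.tan(r)*b/r*d,d],-1).reshape(-1,3)
    k=(d.ravel()>0)&(r.ravel()<1.45)
    o=np.array(m['orientation'],float); Rm=R.from_rotvec(o) if o.size==3 else R.from_matrix(o)
    return Rm.apply(P[k])+np.array(m['origin']),p
E
python3 - <<'E'
from h import *
st(); W,p=wcloud(); cv2.imwrite('pics/w5.png',p[:,:,::-1]); find('wrist',['handgrip1'])
Q=pick(W,(.41,-.28,.024),(.5,-.16,.032)); print(*line(Q)) if len(Q) else 0
W,_=cloud('scene'); print('scene',*line(pick(W,(.41,-.28,.025),(.5,-.16,.032))))
E
```

```text
time: 12.15
position: [0.4531, -0.2219, 0.157]
tool_rot: [-2.513, -1.885, 0.003]
ft_force: [-0.4, 1.2, 0.3]
grip_width: 0.688
grip_force: 0.0
pos [ 0.4531 -0.2219  0.157 ] cab [-0.4343  0.0949  0.157 ] ytool deg -16.2 zt [-0.002 -0.001 -1.   ] w 59.8 gf 0.0 F [-0.4  1.2  0.3] t 12.15
wrist handgrip1 [ 0.4577 -0.214   0.017 ] 0.59
1187 med [ 0.4518 -0.2151  0.0269] mid [ 0.4515 -0.2163  0.0269] ang 74.2 zmax 0.0298
scene 29 med [ 0.4586 -0.2144  0.0266] mid [ 0.4585 -0.2156  0.0282] ang 73.7 zmax 0.0314
```

View pics/w5.png

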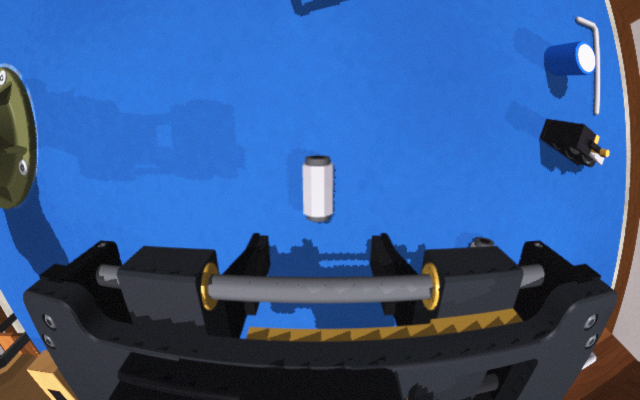

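The grip is clear at (317,188) and its axis lies at 74°, aligned with the jaws. Going down.

```bash
python3 -m crank '[{"tx":3,"ty":0,"tz":50,"turn":0},{"tx":3,"ty":-1,"tz":95,"turn":0},{"tx":3,"ty":-1,"tz":125,"turn":0},{"tx":3,"ty":-1,"tz":134,"turn":0},{"tx":3,"ty":-1,"tz":134,"turn":0}]' 60
python3 -m crank '[{"tx":0,"ty":0,"tz":0,"turn":0},{"tx":0,"ty":0,"tz":0,"turn":0},{"tx":0,"ty":0,"tz":0,"turn":0},{"tx":0,"ty":0,"tz":0,"turn":0},{"tx":0,"ty":0,"tz":0,"turn":0}]' 0 40
python3 -m crank '[{"tx":0,"ty":0,"tz":-20,"turn":0},{"tx":0,"ty":0,"tz":-60,"turn":0},{"tx":0,"ty":0,"tz":-110,"turn":0},{"tx":0,"ty":0,"tz":-110,"turn":0}]'
python3 - <<'E'
from h import *
st(); print(togo(w(-.090,.045,.13))); snap('side'); find('side',['handgrip1'])
E
```

```text
time: 12.92
position: [0.4549, -0.2161, 0.0237]
tool_rot: [-2.507, -1.892, 0.0]
ft_force: [-0.1, 0.6, 0.6]
grip_width: 0.689
grip_force: 0.0
time: 13.55
position: [0.4542, -0.217, 0.0238]
tool_rot: [-2.509, -1.89, 0.0]
ft_force: [-1.1, 0.6, 3.8]
grip_width: 0.315
grip_force: 40.0
time: 14.05
position: [0.4574, -0.2182, 0.1376]
tool_rot: [2.503, 1.886, 0.008]
ft_force: [0.3, -0.6, -0.8]
grip_width: 0.32
grip_force: 40.0
pos [ 0.4574 -0.2182  0.1376] cab [-0.4309  0.0903  0.1376] ytool deg -16.0 zt [ 0.008 -0.003 -1.   ] w 27.8 gf 40.0 F [ 0.3 -0.6 -0.8] t 14.05
[335.9 -74.2   6.8]
side handgrip1 [ 0.4594 -0.2211  0.125 ] 0.81
side handgrip1 [ 0.6023 -0.3592  0.0171] 0.66
```

```bash
python3 -m crank '[{"tx":50,"ty":-11,"tz":0,"turn":0},{"tx":105,"ty":-23,"tz":0,"turn":0},{"tx":160,"ty":-35,"tz":0,"turn":-1},{"tx":215,"ty":-47,"tz":0,"turn":-2},{"tx":270,"ty":-59,"tz":0,"turn":-4}]'
python3 - <<'E'
from h import *
st(); print(togo(w(-.090,.045,.13)))
E
```

```text
time: 14.78
position: [0.4707, 0.0604, 0.1316]
tool_rot: [-2.136, -2.301, 0.004]
ft_force: [0.4, -0.2, -0.1]
grip_width: 0.318
grip_force: 40.0
pos [0.4707 0.0604 0.1316] cab [-0.154   0.0575  0.1316] ytool deg 4.3 zt [-0.003 -0.    -1.   ] w 27.7 gf 40.0 F [ 0.4 -0.2 -0.1] t 14.78
[63.9 12.9  1.6]
```

```bash
python3 -m crank '[{"tx":40,"ty":8,"tz":0,"turn":0},{"tx":62,"ty":13,"tz":0,"turn":0},{"tx":62,"ty":13,"tz":20,"turn":0},{"tx":62,"ty":13,"tz":50,"turn":0},{"tx":62,"ty":13,"tz":65,"turn":0}]'
python3 - <<'E'
from h import *
st(); print(togo(w(-.090,.045,.050)))
E
```

```text
time: 15.4
position: [0.4783, 0.121, 0.0652]
tool_rot: [-2.14, -2.295, 0.008]
ft_force: [-0.3, 0.1, -1.0]
grip_width: 0.316
grip_force: 40.0
pos [0.4783 0.121  0.0652] cab [-0.094   0.0457  0.0652] ytool deg 4.0 zt [-0.006 -0.001 -1.   ] w 27.5 gf 40.0 F [-0.3  0.1 -1. ] t 15.4
[ 4.   0.8 15.2]
```

```bash
python3 -m crank '[{"tx":2,"ty":0,"tz":5,"turn":0},{"tx":3,"ty":0,"tz":10,"turn":0},{"tx":3,"ty":0,"tz":14.5,"turn":0},{"tx":3,"ty":0,"tz":15,"turn":0},{"tx":3,"ty":0,"tz":15,"turn":0}]'
python3 - <<'E'
from h import *
st()
E
```

```text
time: 16.02
position: [0.4809, 0.1246, 0.0539]
tool_rot: [2.142, 2.297, 0.001]
ft_force: [-0.0, -1.1, -0.3]
grip_width: 0.316
grip_force: 40.0
pos [0.4809 0.1246 0.0539] cab [-0.0906  0.0429  0.0539] ytool deg 4.0 zt [ 0.001  0.    -1.   ] w 27.5 gf 40.0 F [-0.  -1.1 -0.3] t 16.02
```

```bash
python3 -m crank '[{"tx":0,"ty":0,"tz":2,"turn":0},{"tx":0,"ty":0,"tz":4,"turn":0},{"tx":0,"ty":0,"tz":4,"turn":0}]'
python3 -m crank '[{"tx":0,"ty":0,"tz":0,"turn":0},{"tx":0,"ty":0,"tz":0,"turn":0},{"tx":0,"ty":0,"tz":0,"turn":0},{"tx":0,"ty":0,"tz":-10,"turn":0},{"tx":0,"ty":0,"tz":-50,"turn":0}]' 55
python3 -m crank '[{"tx":0,"ty":0,"tz":-30,"turn":0},{"tx":-50,"ty":10,"tz":-50,"turn":0},{"tx":-105,"ty":20,"tz":-60,"turn":0},{"tx":-160,"ty":35,"tz":-60,"turn":2},{"tx":-215,"ty":50,"tz":-60,"turn":4}]' 60
python3 - <<'E'
from h import *
st(); snap('scene'); find('scene',['handgrip1']); snap('side'); find('side',['handgrip1']); print(togo((.607,-.358,.15)))
W,_=cloud('side'); Q=pick(W,(.3,.05,.043),(.7,.18,.07)); print(*line(Q))
E
```

```text
time: 16.4
position: [0.4808, 0.1246, 0.0498]
tool_rot: [2.142, 2.297, 0.0]
ft_force: [-0.1, 0.2, 1.7]
grip_width: 0.315
grip_force: 40.0
time: 17.02
position: [0.4788, 0.1241, 0.0986]
tool_rot: [-2.141, -2.296, 0.007]
ft_force: [0.5, -0.1, 0.2]
grip_width: 0.628
grip_force: 0.0
time: 17.65
position: [0.5462, -0.0881, 0.1609]
tool_rot: [2.513, 1.883, 0.003]
ft_force: [0.6, 0.9, -0.2]
grip_width: 0.684
grip_force: 0.0
pos [ 0.5462 -0.0881  0.1609] cab [-0.3073 -0.0074  0.1609] ytool deg -16.3 zt [ 0.002 -0.    -1.   ] w 59.5 gf 0.0 F [ 0.6  0.9 -0.2] t 17.65
scene handgrip1 [0.4773 0.122  0.0379] 0.8
scene handgrip1 [ 0.5326 -0.0254  0.033 ] 0.67
scene handgrip1 [ 0.6056 -0.3559  0.0156] 0.52
side handgrip1 [ 0.6063 -0.3574  0.019 ] 0.92
side handgrip1 [0.5203 0.145  0.0313] 0.53
side handgrip1 [0.4825 0.1218 0.0397] 0.45
[-242.8  134.2    9.9]
118 med [0.4786 0.1118 0.049 ] mid [0.4792 0.1192 0.0481] ang -82.8 zmax 0.0531
```

```bash
python3 -m crank '[{"tx":-50,"ty":28,"tz":0,"turn":0},{"tx":-100,"ty":55,"tz":0,"turn":0.5},{"tx":-150,"ty":83,"tz":0,"turn":0.5},{"tx":-200,"ty":110,"tz":0,"turn":0.5},{"tx":-240,"ty":133,"tz":0,"turn":0.5}]' 60
python3 - <<'E'
from h import *
W,p=wcloud(); cv2.imwrite('pics/w6.png',p[:,:,::-1]); find('wrist',['handgrip1']); st()
Q=pick(W,(.55,-.42,.024),(.66,-.30,.032)); print(*line(Q)); print(togo((.607,-.357,.024)))
E
```

```text
time: 18.52
position: [0.6081, -0.3537, 0.1598]
tool_rot: [-2.547, -1.839, -0.001]
ft_force: [0.7, 0.2, 0.6]
grip_width: 0.69
grip_force: 0.0
pos [ 0.6063 -0.3585  0.1591] cab [-0.5813 -0.0485  0.1591] ytool deg -18.7 zt [-0.001 -0.003 -1.   ] w 60.1 gf 0.0 F [-1.1 -0.5 -0.1] t 18.62
1135 med [ 0.6056 -0.3541  0.027 ] mid [ 0.6049 -0.3553  0.0272] ang 70.4 zmax 0.0305
[2.100e+00 1.000e-01 1.351e+02]
```

View pics/w6.png

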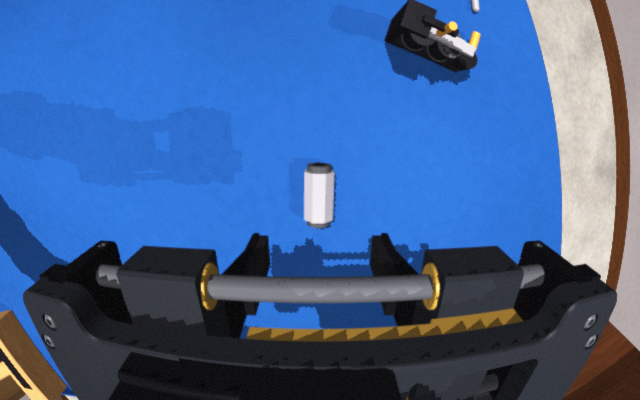

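The second grip is at (318,195), aligned, and the coil machine is well clear.

```bash
python3 -m crank '[{"tx":2,"ty":0,"tz":50,"turn":0},{"tx":2,"ty":0,"tz":95,"turn":0},{"tx":2,"ty":0,"tz":125,"turn":0},{"tx":2,"ty":0,"tz":135,"turn":0},{"tx":2,"ty":0,"tz":135,"turn":0}]' 60
python3 -m crank '[{"tx":0,"ty":0,"tz":0,"turn":0},{"tx":0,"ty":0,"tz":0,"turn":0},{"tx":0,"ty":0,"tz":0,"turn":0},{"tx":0,"ty":0,"tz":0,"turn":0},{"tx":0,"ty":0,"tz":0,"turn":0}]' 0 40
python3 -m crank '[{"tx":0,"ty":0,"tz":-20,"turn":0},{"tx":0,"ty":0,"tz":-60,"turn":0},{"tx":0,"ty":0,"tz":-110,"turn":0},{"tx":0,"ty":0,"tz":-110,"turn":0}]'
python3 - <<'E'
from h import *
st(); print(togo(w(-.150,-.045,.13)))
E
```

```text
time: 19.25
position: [0.6084, -0.3503, 0.0248]
tool_rot: [-2.547, -1.838, -0.001]
ft_force: [0.3, 0.5, 0.6]
grip_width: 0.687
grip_force: 0.0
time: 19.88
position: [0.6079, -0.352, 0.025]
tool_rot: [2.549, 1.835, 0.0]
ft_force: [0.1, 0.3, 2.2]
grip_width: 0.317
grip_force: 39.9
time: 20.38
position: [0.6109, -0.3539, 0.1419]
tool_rot: [2.542, 1.829, 0.008]
ft_force: [0.2, -0.1, -1.0]
grip_width: 0.315
grip_force: 39.9
pos [ 0.6109 -0.3539  0.1419] cab [-0.577  -0.0534  0.1419] ytool deg -18.5 zt [ 0.01  -0.005 -1.   ] w 27.4 gf 39.9 F [ 0.2 -0.1 -1. ] t 20.38
[ 391.3 -171.3    9.2]
```

```bash
python3 -m crank '[{"tx":50,"ty":-22,"tz":0,"turn":0},{"tx":105,"ty":-46,"tz":0,"turn":0},{"tx":160,"ty":-70,"tz":0,"turn":0},{"tx":210,"ty":-92,"tz":0,"turn":0},{"tx":260,"ty":-114,"tz":0,"turn":-0.5}]'
python3 -m crank '[{"tx":50,"ty":-22,"tz":0,"turn":-2},{"tx":100,"ty":-44,"tz":0,"turn":-4},{"tx":130,"ty":-57,"tz":0,"turn":-4},{"tx":130,"ty":-57,"tz":0,"turn":-4}]'
python3 - <<'E'
from h import *
st(); print(togo(w(-.090,-.045,.13)))
E
```

```text
time: 21.0
position: [0.5815, -0.0672, 0.1346]
tool_rot: [-2.508, -1.892, 0.0]
ft_force: [0.0, 0.3, -1.2]
grip_width: 0.315
grip_force: 39.9
time: 21.5
position: [0.5622, 0.0756, 0.1346]
tool_rot: [-2.135, -2.303, -0.001]
ft_force: [0.5, -0.2, -1.9]
grip_width: 0.317
grip_force: 39.9
pos [0.5622 0.0756 0.1346] cab [-0.1452 -0.0348  0.1346] ytool deg 4.4 zt [-0.001  0.001 -1.   ] w 27.6 gf 39.9 F [ 0.5 -0.2 -1.9] t 21.5
[55.2 10.6  4.6]
```

```bash
python3 -m crank '[{"tx":40,"ty":8,"tz":0,"turn":0},{"tx":55,"ty":11,"tz":0,"turn":0},{"tx":55,"ty":11,"tz":25,"turn":0},{"tx":55,"ty":11,"tz":50,"turn":0},{"tx":55,"ty":11,"tz":68,"turn":0}]'
python3 -m crank '[{"tx":0,"ty":0,"tz":4,"turn":0},{"tx":0,"ty":0,"tz":8,"turn":0},{"tx":0,"ty":0,"tz":12,"turn":0},{"tx":0,"ty":0,"tz":12,"turn":0}]'
python3 - <<'E'
from h import *
st()
E
```

```text
time: 22.12
position: [0.57, 0.1255, 0.0652]
tool_rot: [-2.144, -2.296, 0.003]
ft_force: [-0.2, 0.6, -0.7]
grip_width: 0.317
grip_force: 39.9
time: 22.62
position: [0.5705, 0.1272, 0.0548]
tool_rot: [2.142, 2.297, 0.0]
ft_force: [-0.4, 1.2, 0.2]
grip_width: 0.317
grip_force: 39.9
pos [0.5705 0.1272 0.0548] cab [-0.0943 -0.0467  0.0548] ytool deg 4.0 zt [ 0.  0. -1.] w 27.6 gf 39.9 F [-0.4  1.2  0.2] t 22.62
```

```bash
python3 -m crank '[{"tx":0,"ty":0,"tz":2,"turn":0},{"tx":0,"ty":0,"tz":4,"turn":0},{"tx":0,"ty":0,"tz":4,"turn":0}]'
python3 -m crank '[{"tx":0,"ty":0,"tz":0,"turn":0},{"tx":0,"ty":0,"tz":0,"turn":0},{"tx":0,"ty":0,"tz":0,"turn":0},{"tx":0,"ty":0,"tz":-10,"turn":0},{"tx":0,"ty":0,"tz":-50,"turn":0}]' 55
python3 -m crank '[{"tx":0,"ty":0,"tz":-30,"turn":0},{"tx":-50,"ty":-10,"tz":-80,"turn":0},{"tx":-105,"ty":-25,"tz":-100,"turn":0},{"tx":-160,"ty":-43,"tz":-100,"turn":0},{"tx":-190,"ty":-47,"tz":-100,"turn":0}]' 0
python3 - <<'E'
from h import *
st(); W,p=wcloud(); cv2.imwrite('pics/w7.png',p[:,:,::-1]); find('wrist',['handgrip1','tray_pull'])
snap('side'); find('side',['handgrip1','sash_bar']);  print(togo(w(-.275,0,.038)))
E
```

```text
time: 23.0
position: [0.5706, 0.1273, 0.0509]
tool_rot: [2.142, 2.297, 0.001]
ft_force: [-0.1, 0.4, 2.1]
grip_width: 0.318
grip_force: 39.9
time: 23.62
position: [0.5685, 0.1267, 0.0992]
tool_rot: [-2.141, -2.296, 0.007]
ft_force: [-0.2, 0.1, 1.0]
grip_width: 0.626
grip_force: 0.0
time: 24.25
position: [0.536, -0.0699, 0.2024]
tool_rot: [2.146, 2.291, 0.001]
ft_force: [0.3, 0.6, -0.9]
grip_width: 0.146
grip_force: 0.0
pos [ 0.536  -0.0699  0.2024] cab [-0.2885  0.0015  0.2024] ytool deg 3.7 zt [ 0.002 -0.001 -1.   ] w 12.7 gf 0.0 F [ 0.3  0.6 -0.9] t 24.25
wrist handgrip1 [0.5727 0.1214 0.0429] 0.68
wrist tray_pull [ 0.5331 -0.0221  0.0351] 0.57
side handgrip1 [0.482  0.1204 0.0389] 0.7
side handgrip1 [0.5706 0.1185 0.0425] 0.52
side handgrip1 [0.5176 0.1425 0.0299] 0.19
[  7.4   0.  162.8]
```

View pics/w7.png

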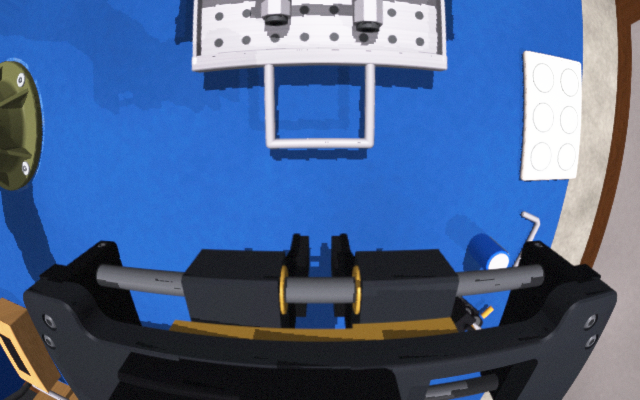

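Both grips lie flat on the tray ((275,12), (368,14)) with the bail at (320,143). I'll lower the closed fingers in front of the bail and push.

```bash
python3 -m crank '[{"tx":-4,"ty":0,"tz":50,"turn":0},{"tx":-4,"ty":0,"tz":100,"turn":0},{"tx":-4,"ty":0,"tz":145,"turn":0},{"tx":-4,"ty":0,"tz":163,"turn":0},{"tx":-4,"ty":0,"tz":163,"turn":0}]' 0
python3 -m crank '[{"tx":10,"ty":0,"tz":0,"turn":0},{"tx":22,"ty":0,"tz":0,"turn":0},{"tx":36,"ty":0,"tz":0,"turn":0},{"tx":52,"ty":0,"tz":0,"turn":0},{"tx":68,"ty":0,"tz":0,"turn":0}]'
python3 -m crank '[{"tx":16,"ty":0,"tz":0,"turn":0},{"tx":32,"ty":0,"tz":0,"turn":0},{"tx":48,"ty":0,"tz":0,"turn":0},{"tx":64,"ty":0,"tz":0,"turn":0},{"tx":80,"ty":0,"tz":0,"turn":0}]'
python3 - <<'E'
from h import *
st()
E
```

```text
time: 25.18
position: [0.5367, -0.0685, 0.037]
tool_rot: [-2.14, -2.298, 0.002]
ft_force: [0.2, -0.0, -0.1]
grip_width: 0.006
grip_force: 0.0
time: 25.8
position: [0.533, -0.0009, 0.0383]
tool_rot: [2.141, 2.296, 0.002]
ft_force: [1.9, -2.6, 2.2]
grip_width: 0.006
grip_force: 1.6
time: 26.42
position: [0.5266, 0.079, 0.0375]
tool_rot: [2.142, 2.298, -0.0]
ft_force: [2.2, -3.3, 2.1]
grip_width: 0.007
grip_force: 1.6
pos [0.5266 0.079  0.0375] cab [-0.1393  0.0005  0.0375] ytool deg 4.0 zt [ 0. -0. -1.] w 0.6 gf 1.6 F [ 2.2 -3.3  2.1] t 26.43
```

```bash
python3 -m crank '[{"tx":12,"ty":0,"tz":0,"turn":0},{"tx":22,"ty":0,"tz":0,"turn":0},{"tx":30,"ty":0,"tz":0,"turn":0},{"tx":36,"ty":0,"tz":0,"turn":0},{"tx":40,"ty":0,"tz":0,"turn":0}]'
python3 -m crank '[{"tx":2,"ty":0,"tz":0,"turn":0},{"tx":4,"ty":0,"tz":0,"turn":0},{"tx":6,"ty":0,"tz":0,"turn":0},{"tx":6,"ty":0,"tz":0,"turn":0}]'
python3 - <<'E'
from h import *
st()
E
```

```text
time: 27.05
position: [0.5236, 0.118, 0.0374]
tool_rot: [-2.143, -2.297, 0.001]
ft_force: [2.1, -4.0, 2.1]
grip_width: 0.005
grip_force: 2.7
time: 27.55
position: [0.5237, 0.1184, 0.0375]
tool_rot: [2.144, 2.291, -0.008]
ft_force: [1.2, -12.0, 3.1]
grip_width: 0.0
grip_force: 6.1
pos [0.5237 0.1184 0.0375] cab [-0.0998  0.0007  0.0375] ytool deg 3.8 zt [-0.001 -0.006 -1.   ] w 0.0 gf 6.1 F [  1.2 -12.    3.1] t 27.55
```

```bash
python3 -m crank '[{"tx":-12,"ty":0,"tz":0,"turn":0},{"tx":-25,"ty":0,"tz":-30,"turn":0},{"tx":-25,"ty":0,"tz":-90,"turn":0},{"tx":-25,"ty":0,"tz":-150,"turn":0},{"tx":-25,"ty":0,"tz":-210,"turn":2}]' 40
python3 -m crank '[{"tx":0,"ty":0,"tz":-55,"turn":2},{"tx":0,"ty":0,"tz":-55,"turn":4},{"tx":0,"ty":0,"tz":-55,"turn":6},{"tx":0,"ty":0,"tz":-55,"turn":8},{"tx":0,"ty":0,"tz":-55,"turn":10}]' 40
python3 -m crank '[{"tx":0,"ty":0,"tz":0,"turn":2},{"tx":0,"ty":0,"tz":0,"turn":4},{"tx":0,"ty":0,"tz":0,"turn":6},{"tx":0,"ty":0,"tz":0,"turn":6}]' 40
python3 - <<'E'
from h import *
snap('wrist'); find('wrist',['sash_bar']); snap('side'); find('side',['tray_pull','sash_bar']); st(); print(togo(w(0,0,.29)))
E
```

```text
time: 28.18
position: [0.524, 0.0999, 0.249]
tool_rot: [-2.336, -2.097, 0.001]
ft_force: [1.3, -0.5, -0.1]
grip_width: 0.434
grip_force: 0.0
time: 28.8
position: [0.5243, 0.1001, 0.3019]
tool_rot: [-3.005, -0.912, 0.002]
ft_force: [0.2, 0.5, -0.1]
grip_width: 0.457
grip_force: 0.0
time: 29.3
position: [0.5245, 0.0999, 0.302]
tool_rot: [-3.139, -0.114, 0.003]
ft_force: [-0.4, 0.3, -0.7]
grip_width: 0.457
grip_force: 0.0
wrist sash_bar [0.516  0.2181 0.2359] 0.96
side sash_bar [0.5161 0.2189 0.2386] 0.71
pos [0.5251 0.0992 0.3025] cab [-0.1191  0.0006  0.3025] ytool deg -85.9 zt [-0.  0. -1.] w 39.8 gf 0.0 F [-0.6 -1.  -0.2] t 29.55
[   0.9 -119.1   12.5]
```

```bash
python3 -m crank '[{"tx":0,"ty":-50,"tz":0,"turn":0},{"tx":0,"ty":-100,"tz":0,"turn":0},{"tx":0,"ty":-119,"tz":0,"turn":0},{"tx":0,"ty":-119,"tz":0,"turn":0}]'
python3 -m crank '[{"tx":0,"ty":0,"tz":25,"turn":0},{"tx":0,"ty":0,"tz":50,"turn":0},{"tx":0,"ty":0,"tz":67,"turn":0},{"tx":0,"ty":0,"tz":67,"turn":0}]'
python3 -m crank '[{"tx":0,"ty":0,"tz":0,"turn":0},{"tx":0,"ty":0,"tz":0,"turn":0},{"tx":0,"ty":0,"tz":0,"turn":0},{"tx":0,"ty":0,"tz":0,"turn":0},{"tx":0,"ty":0,"tz":0,"turn":0}]' 0 50
python3 - <<'E'
from h import *
st()
E
```

```text
time: 30.05
position: [0.5165, 0.2188, 0.3023]
tool_rot: [3.139, 0.115, -0.001]
ft_force: [-0.6, -1.3, 0.5]
grip_width: 0.461
grip_force: 0.0
time: 30.55
position: [0.5166, 0.2159, 0.2343]
tool_rot: [3.138, 0.107, -0.004]
ft_force: [0.8, 0.5, 0.6]
grip_width: 0.46
grip_force: 0.0
time: 31.18
position: [0.5171, 0.2186, 0.2361]
tool_rot: [-3.138, -0.111, -0.002]
ft_force: [0.2, 2.5, 1.8]
grip_width: 0.121
grip_force: 50.0
pos [0.5171 0.2186 0.2361] cab [0.0006 0.0003 0.2361] ytool deg -86.0 zt [ 0.001  0.001 -1.   ] w 10.5 gf 50.0 F [0.2 2.5 1.8] t 31.18
```

```bash
python3 -m crank '[{"tx":0,"ty":0,"tz":6,"turn":0},{"tx":0,"ty":0,"tz":16,"turn":0},{"tx":0,"ty":0,"tz":27,"turn":0},{"tx":0,"ty":0,"tz":38,"turn":0},{"tx":0,"ty":0,"tz":48,"turn":0}]'
python3 -m crank '[{"tx":0,"ty":0,"tz":8,"turn":0},{"tx":0,"ty":0,"tz":15,"turn":0},{"tx":0,"ty":0,"tz":21,"turn":0},{"tx":0,"ty":0,"tz":26,"turn":0},{"tx":0,"ty":0,"tz":28,"turn":0}]'
python3 - <<'E'
from h import *
st()
E
```

```text
time: 31.8
position: [0.5171, 0.2186, 0.1868]
tool_rot: [-3.138, -0.11, -0.001]
ft_force: [1.7, 4.7, 3.4]
grip_width: 0.124
grip_force: 50.0
time: 32.42
position: [0.5171, 0.2186, 0.1609]
tool_rot: [-3.139, -0.111, -0.002]
ft_force: [-5.0, 3.1, 19.2]
grip_width: 0.121
grip_force: 50.0
pos [0.5171 0.2186 0.1609] cab [0.0006 0.0002 0.1609] ytool deg -86.0 zt [ 0.001  0.001 -1.   ] w 10.6 gf 50.0 F [-5.   3.1 19.2] t 32.42
```

```bash
python3 -m crank '[{"tx":0,"ty":0,"tz":0,"turn":0},{"tx":0,"ty":0,"tz":0,"turn":0},{"tx":0,"ty":0,"tz":0,"turn":0}]' 40
python3 -m crank '[{"tx":0,"ty":0,"tz":-30,"turn":0},{"tx":0,"ty":0,"tz":-80,"turn":0},{"tx":0,"ty":0,"tz":-115,"turn":0},{"tx":0,"ty":-30,"tz":-115,"turn":-2},{"tx":0,"ty":-30,"tz":-115,"turn":-4}]' 60
python3 -m crank '[{"tx":0,"ty":0,"tz":0,"turn":-2},{"tx":0,"ty":0,"tz":0,"turn":-4},{"tx":0,"ty":0,"tz":0,"turn":-6},{"tx":0,"ty":0,"tz":0,"turn":-8},{"tx":0,"ty":0,"tz":0,"turn":-10}]' 60
python3 -m crank '[{"tx":0,"ty":0,"tz":0,"turn":-2},{"tx":0,"ty":0,"tz":0,"turn":-4},{"tx":0,"ty":0,"tz":0,"turn":-4}]' 50
python3 - <<'E'
from h import *
st(); snap('wrist','w8.png'); find('wrist',['dose_grip','dose_mark'])
W,_=cloud('side'); print(*line(pick(W,(.44,.17,.152),(.60,.26,.18)))); find('side',['sash_bar','dose_grip','dose_mark','tray_pull'])
snap('scene'); find('scene',['sash_bar','dose_grip','dose_mark','tray_pull'])
print(togo((.5235,.313,.250)))
E
```

```text
time: 32.8
position: [0.5165, 0.2162, 0.1582]
tool_rot: [3.138, 0.108, -0.003]
ft_force: [-0.5, 0.5, 0.2]
grip_width: 0.376
grip_force: 0.0
time: 33.42
position: [0.514, 0.2498, 0.2743]
tool_rot: [-3.069, -0.667, 0.001]
ft_force: [0.1, -0.4, -0.5]
grip_width: 0.69
grip_force: 0.0
time: 34.05
position: [0.5148, 0.2468, 0.2736]
tool_rot: [2.504, 1.897, -0.003]
ft_force: [-0.3, -0.3, -0.7]
grip_width: 0.685
grip_force: 0.0
time: 34.42
position: [0.5148, 0.2469, 0.2738]
tool_rot: [2.145, 2.295, -0.002]
ft_force: [0.5, -0.7, 0.2]
grip_width: 0.581
grip_force: 0.0
pos [0.5148 0.2469 0.2738] cab [0.029  0.0006 0.2738] ytool deg 3.9 zt [-0.001 -0.001 -1.   ] w 50.5 gf 0.0 F [ 0.5 -0.7  0.2] t 34.42
wrist dose_grip [0.5258 0.3204 0.1745] 0.94
wrist dose_mark [0.4682 0.3154 0.176 ] 0.7
247 med [0.5152 0.2121 0.1592] mid [0.5153 0.2124 0.1589] ang 4.1 zmax 0.1657
side sash_bar [0.5138 0.2165 0.1617] 0.95
side dose_grip [0.5241 0.1293 0.0301] 0.54
side dose_grip [0.5212 0.3155 0.1762] 0.42
side dose_mark [0.4688 0.3108 0.1765] 0.76
side tray_pull [0.5223 0.1295 0.0324] 0.74
scene sash_bar [0.5125 0.2168 0.1575] 0.87
scene dose_grip [0.5213 0.3134 0.176 ] 0.47
scene dose_grip [ 0.7507 -0.2469 -0.0037] 0.19
scene dose_mark [0.4652 0.3079 0.1705] 0.84
scene tray_pull [0.5185 0.1359 0.0344] 0.84
[64.6 13.2 24.6]
```

View pics/w8.png

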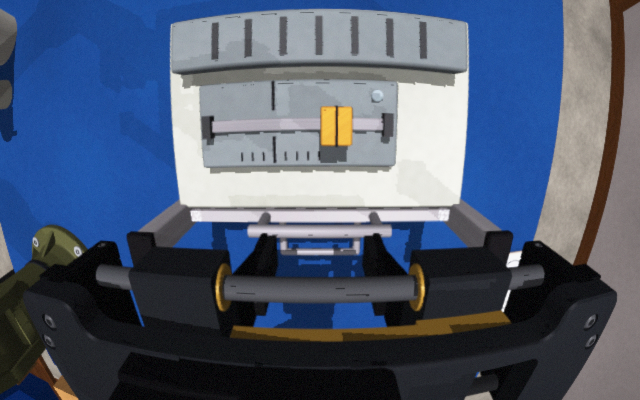

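The slider is at (336,126) with its pointer at u≈337, and the long tick is at u≈274. The sash bar measures 159 mm high, so it is shut. I'll work out the pointer-to-tick travel by ray-plane intersection.

```bash
cat >> h.py <<'E'
def wray(m,u,v,z):
    K=np.array(m['intrinsics']); a=(u-K[0,2])/K[0,0]; b=(v-K[1,2])/K[1,1]; r=np.hypot(a,b)
    o=np.array(m['orientation'],float); Rm=R.from_rotvec(o) if o.size==3 else R.from_matrix(o)
    d=Rm.apply([np.sin(r)*a/r,np.sin(r)*b/r,np.cos(r)]); q=np.array(m['origin'])
    return q+d*(z-q[2])/d[2]
def cab(p): return np.round(C.T@(np.asarray(p)-O),4)
def ticks(name,vr):
    g=cv2.imread('pics/'+name,0)
    for v0,v1 in vr: 
        r=g[v0:v1,205:395].mean(0); print(v0,[(i+205,int(r[i])) for i in range(1,189) if r[i]<r[i-1] and r[i]<=r[i+1] and r[i]<r.mean()-12])
E
python3 - <<'E'
from h import *
m=ctrl.camera_model('wrist')
ticks('w8.png',[(85,108),(150,160),(112,140)])
for n,u,v,z in [('ptr',337,108,.186),('ptr',337,144,.186),('tickA',273.5,95,.145),('tickB',274.5,150,.145),('sm',242,156,.145),('sm',307,156,.145),('blkL',320.5,126,.186),('blkR',352,126,.186)]: print(n,cab(wray(m,u,v,z)))
E
```

```text
85 [(273, 43)]
150 [(242, 102), (252, 104), (263, 85), (274, 41), (285, 95), (296, 99), (308, 90), (319, 53), (325, 84), (330, 83), (332, 83), (335, 82), (337, 83), (340, 82), (343, 82)]
112 [(211, 55), (320, 119), (336, 51), (383, 60)]
ptr [ 0.1108 -0.0118  0.186 ]
ptr [ 0.0837 -0.012   0.186 ]
tickA [0.1226 0.0412 0.145 ]
tickB [0.0735 0.0414 0.145 ]
sm [0.0687 0.0717 0.145 ]
sm [0.0678 0.0124 0.145 ]
blkL [0.0973 0.0004 0.186 ]
blkR [ 0.0974 -0.0231  0.186 ]
```

```bash
python3 -m crank '[{"tx":35,"ty":6,"tz":0,"turn":0},{"tx":68,"ty":12,"tz":0,"turn":0},{"tx":68,"ty":12,"tz":30,"turn":0},{"tx":68,"ty":12,"tz":60,"turn":0},{"tx":68,"ty":12,"tz":70,"turn":0}]' 50
python3 - <<'E'
from h import *
st(); print(togo(w(.097,-.0118,.176)))
E
```

```text
time: 35.7
position: [0.5211, 0.3157, 0.2024]
tool_rot: [-2.142, -2.297, 0.005]
ft_force: [-0.3, -0.8, -0.2]
grip_width: 0.576
grip_force: 0.0
pos [0.5211 0.3157 0.2024] cab [ 0.0972 -0.0105  0.2024] ytool deg 4.0 zt [-0.003 -0.002 -1.   ] w 50.1 gf 0.0 F [-0.3 -0.8 -0.2] t 35.7
[-0.1  1.3 26.4]
```

```bash
python3 -m crank '[{"tx":0,"ty":1,"tz":14,"turn":0},{"tx":0,"ty":1,"tz":26,"turn":0},{"tx":0,"ty":1,"tz":26,"turn":0}]' 50
python3 -m crank '[{"tx":0,"ty":0,"tz":0,"turn":0},{"tx":0,"ty":0,"tz":0,"turn":0},{"tx":0,"ty":0,"tz":0,"turn":0},{"tx":0,"ty":0,"tz":0,"turn":0}]' 0 25
python3 - <<'E'
from h import *
st()
E
```

```text
time: 36.08
position: [0.5228, 0.316, 0.1778]
tool_rot: [-2.143, -2.297, 0.002]
ft_force: [0.3, -1.1, -0.3]
grip_width: 0.58
grip_force: 0.0
time: 36.58
position: [0.523, 0.3165, 0.179]
tool_rot: [2.142, 2.298, 0.001]
ft_force: [-0.6, -0.5, 0.7]
grip_width: 0.272
grip_force: 25.0
pos [0.523  0.3165 0.179 ] cab [ 0.0978 -0.0125  0.179 ] ytool deg 4.0 zt [ 0.  0. -1.] w 23.6 gf 25.0 F [-0.6 -0.5  0.7] t 36.58
```

```bash
python3 -m crank '[{"tx":0,"ty":-12,"tz":0,"turn":0},{"tx":0,"ty":-26,"tz":0,"turn":0},{"tx":0,"ty":-40,"tz":0,"turn":0},{"tx":0,"ty":-50,"tz":0,"turn":0},{"tx":0,"ty":-53,"tz":0,"turn":0}]'
python3 -m crank '[{"tx":0,"ty":0,"tz":0,"turn":0},{"tx":0,"ty":0,"tz":0,"turn":0}]'
python3 - <<'E'
from h import *
st(); snap('wrist','w9.png')
E
python3 -m crank '[{"tx":0,"ty":0,"tz":0,"turn":0},{"tx":0,"ty":0,"tz":0,"turn":0},{"tx":0,"ty":0,"tz":-50,"turn":0},{"tx":-30,"ty":0,"tz":-95,"turn":0},{"tx":-68,"ty":0,"tz":-95,"turn":0}]' 50
python3 - <<'E'
from h import *
st(); snap('wrist','w10.png'); find('wrist',['dose_grip','dose_mark','sash_bar']); ticks('w10.png',[(85,108),(112,140),(150,160)])
E
```

```text
time: 37.2
position: [0.4696, 0.3127, 0.1789]
tool_rot: [2.142, 2.298, 0.001]
ft_force: [2.4, 0.1, 1.9]
grip_width: 0.276
grip_force: 25.0
time: 37.45
position: [0.4697, 0.3127, 0.1789]
tool_rot: [-2.142, -2.297, 0.002]
ft_force: [-1.4, -1.2, 5.6]
grip_width: 0.274
grip_force: 25.0
pos [0.4697 0.3127 0.1789] cab [0.0978 0.041  0.1789] ytool deg 4.0 zt [-0.001 -0.    -1.   ] w 23.9 gf 25.0 F [-1.4 -1.2  5.6] t 37.45
time: 38.12
position: [0.4763, 0.246, 0.2773]
tool_rot: [2.139, 2.299, 0.01]
ft_force: [0.6, 0.4, -0.5]
grip_width: 0.567
grip_force: 0.0
pos [0.4763 0.246  0.2773] cab [0.0308 0.039  0.2773] ytool deg 4.1 zt [ 0.006  0.003 -1.   ] w 49.3 gf 0.0 F [ 0.6  0.4 -0.5] t 38.12
wrist dose_grip [0.4729 0.3151 0.1757] 0.98
wrist sash_bar [0.5148 0.2165 0.1608] 0.97
wrist sash_bar [0.5227 0.1392 0.035 ] 0.29
85 [(240, 154), (246, 160), (253, 161), (261, 156), (264, 155), (268, 160), (271, 160), (285, 161), (287, 161), (294, 157), (296, 157), (298, 156), (300, 158), (316, 51)]
112 [(241, 153), (248, 84), (253, 60), (260, 155), (263, 155), (266, 155), (289, 161), (301, 151), (317, 70), (332, 138)]
150 [(283, 102), (294, 105), (305, 54), (311, 85), (316, 23), (323, 84), (327, 61), (339, 124), (350, 117), (360, 111)]
```

View pics/w10.png

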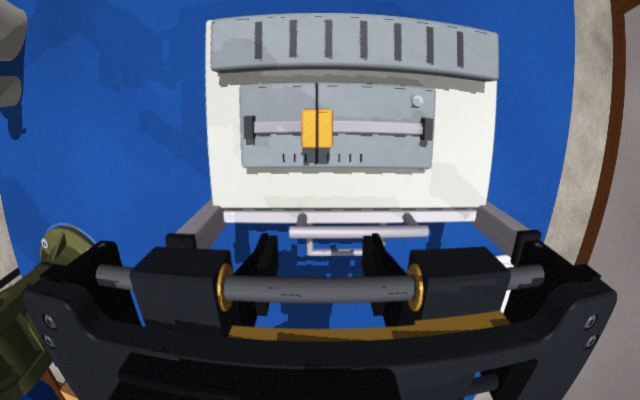

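The pointer (317) sits on the long tick (316). Last check: that nothing is left on the cart and the tray is home.

```bash
python3 -m crank '[{"tx":-30,"ty":0,"tz":-40,"turn":0},{"tx":-30,"ty":0,"tz":-60,"turn":0},{"tx":-30,"ty":0,"tz":-60,"turn":0}]'
python3 - <<'E'
from h import *
snap('side','s11.png'); find('side',['handgrip1','tray_pull']); snap('scene'); find('scene',['handgrip1'])
E
```

```text
time: 38.7
position: [0.4773, 0.2165, 0.3344]
tool_rot: [2.141, 2.299, 0.004]
ft_force: [0.2, -0.1, 0.5]
grip_width: 0.571
grip_force: 0.0
side tray_pull [0.5238 0.1297 0.0341] 0.87
scene handgrip1 [ 0.7593 -0.1447 -0.0055] 0.41
```

View pics/s11.png

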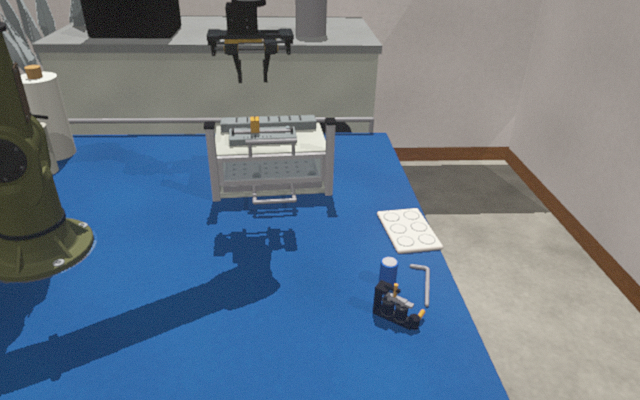

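The cart is clear of grips, the sash is shut, the tray is home (bail at (275,200)), and the coil machine and capacitor have not moved.

```bash
python3 -c "
from bench import ctrl
print(ctrl.close_job())"
```

```text
the job is handed in; nothing more can be done
None
```

I handed the job in after about 39 s of robot time: both hand grips found on the cart lie flat on the tray, the tray is home, the sash is shut and the dose slider is on the long tick; the hand-in call gave no verdict.

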